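Tighten the earth clamp on the plant-signal box until it clicks

ROBOT

A 7-joint arm with a two-finger parallel gripper is mounted at the origin on the work surface. World frame = base frame: x ahead of the robot, y to its left, z up, the work surface at z = 0. Lengths are in m, angles in rad, forces in N, time in s.
With the tool pointing down it reaches from about 0.425 to 0.925 m from the base axis. Payload 6.8 kg.
Tool frame: the origin (TCP) lies on the centre line of the jaws, within the pads' length; the fingertips stand 17 mm ahead of it and the grasp point (between the pads) lies 2 mm behind it; z points along the fingers, y is the line along which they close (so a half turn about z gives the same grasp; the last joint's range is limited). The gripper opens to 85 mm and grips with 20 to 120 N. Pads are 22 mm wide; open, the fingers measure 114 mm over their backs; the gripper's body (76 mm by 85 mm) begins 54 mm behind the grasp point. The pads swing forward as they close: fully open they stand 13 mm farther back than shut.
Start: joints at [-1.34, 0.477, 0.022, 1.555, -0.011, 1.109, -0.083], TCP at [0.224, 0.637, 0.248] pointing down, gripper open.
Joint ranges: [-2.96, 2.96], [-0.34, 2.1], [-1.41, 1.46], [0.24, 2.44], [-1.37, 4.51], [0.17, 1.92], [-2.96, 2.96]. Speed limits (rad/s): [2.39, 2.39, 3.14, 3.14, 3.14, 3.14, 3.14].

INTERFACE

Orientations are given as a unit quaternion [w, x, y, z].
In Python, from station import env gives the robot as it stands. The module is installed in compiled form; this text tells all that it offers.
- The arm moves only by the tool send_rows, never from a script. Its argument "commands" is a list of rows, each an object of numbers: "ax", "ay", "az": the turn, a rotation vector about the tool's x, y, z in degrees; "dx", "dy", "dz": the shift along the tool's x, y, z in cm; "gripper": the finger opening in cm, from 0 to 8.54. A call has 1 to 5 rows; each row is the pose to reach, as a shift and turn from the pose commanded when the call began, along the tool's axes at that moment; what a row does not reach only later rows make up. A row lasts 1/8 s, in which the tool goes at most 62.5 mm and 10.7 degrees, less where a joint would pass 70% of its speed; a pose out of reach is approached as far as the arm can. A call with a gripper value outside its range is refused whole. The fingers move at their own pace and stop on an object; "force" is the grip in N (left out, the last holds). Time passes only in rows, so rows that repeat a pose let the fingers close. It gives the time, the measured TCP pose, the force, the opening and the grip force at its end, in the units of the state.
- env.read_state(): the state, without advancing time (a new reading comes with each control period).
- env.camera(name): name is "scene" or "top" or "wrist"; returns the picture (400x640x3 uint8, red, green, blue); there is no depth.
- env.camera_params(name): a dict with "vertical_fov" (degrees; the focal length in pixels is half the picture's height over the tangent of half this angle, whatever the lens; pixels are square), "cx", "cy" (the principal point, pixels), "R" (3x3) and "t" (3): a world point X has camera coordinates R X + t; the wrist camera has in their place "T_tool_cam" (4x4, takes a point from camera to tool coordinates, whose origin is the TCP and whose axes are the flange's). Camera axes: x right, y down, z forward; pixel columns grow to the right and rows downward; lengths in m; the calibration is good to about 2 mm. The wrist camera is an equidistant fisheye: a pixel r from the principal point sees the ray r / f radians off the axis. A picture is of the moment at which its call begins: read the wrist's pose just before it. camera_params takes no time and is no camera call.
- env.close_job(): hands the job in; it is judged then, once.
The state is a dict: "time_s": time; "joint_pos": joint angles; "qvel": joint speeds; "tau": joint torques, N m; "tcp_pos": TCP position; "ee_rot": TCP orientation; "ft_force": force on the tool from outside, world axes, zero at the start; "torque": the same for the moment, N m; "width": finger opening in m; "gripper_force": force on a finger pad.
Only numpy, scipy, OpenCV 4.12 (cv2) and the standard library are available. Lean on these libraries where they do the work, as an engineer would, in place of code of your own. Each camera call takes 0.05 s, during which the arm holds its last target. There are 200 camera calls.

TASK

Tighten the earth clamp on the lid of the black plant-signal box: turn its large winged knob clockwise (seen from above) until the screw is fully tight and the ratchet head slips by at least one click, then let go and leave it tight. It is the longest winged knob of the three lid terminals, the one with a flat steel lug under it; leave the smaller winged terminal as it is.

Things in the scene. Friction and masses are not known exactly. Their poses are not given: they have to be found in the camera images.
- earth_grip (a point): grip point of the earth clamp's red knob: on its upright turning axis, 98 mm above the table. The knob is an upright wing 46 mm long (local x), 14 mm thick (local y), with flat sides free from 82 to 114 mm above the table, on a toothed aluminium disc 39 mm across; under it an aluminium base 48 mm across with a steel lug 18 mm wide sticking out 33 mm. The box lid (170 x 290 mm) is 60 mm up.
- earth_screw (a joint): turn of the clamp's screw in rad; grows as the knob turns clockwise seen from above. 1.0 is fully tight (hard stop); it starts 0.3 to 0.75 rad (17 to 43 degrees) short of that. Below the stop it turns with the knob against a light 0.02 N m. The knob stays at one height.
- earth_ratchet (a joint): slip of the winged ratchet head over the screw in rad; starts at 0, grows clockwise. Still until the screw is tight, then slips smoothly at the set torque, 0.10 N m; one click is 15 degrees (0.26 rad). Turning back unscrews the clamp. A clockwise turn of 75 degrees in one grasp always tightens and clicks; slipping more does no harm.
- small_wing_tip (a point): wing end of the smaller red winged terminal, 12 mm from its axis, 88 mm above the table; wing 24 mm long, 11 mm thick, top 98 mm up; not to be turned. The terminals stand in a row on the lid, 85 mm apart, in any order: earth clamp, this one, and a fixed round ribbed red post 30 mm across, 38 mm tall. Loose batteries 17 mm tall lie on the lid, centred 85 mm behind the row.

How it is judged:
At the end, for the whole second after the job is handed in: The earth clamp's screw is tight (within 0.1 rad of its stop) and stays so, the ratchet head has slipped by at least 0.2 rad (one click, with some allowance), and the knob is let go and at rest (value of joint earth_screw above 0.9 rad and value of joint earth_ratchet above 0.2 rad and velocity of joint earth_ratchet below 0.1 rad/s and velocity of joint earth_screw above -0.1 rad/s); the robot touches nothing.
It fails at once if the smaller winged terminal was turned (its wing tip moved more than 7 mm) (distance of small_wing_tip from where it was at the start of the episode above 0.007 m).
It also fails if it takes over 32 s, if anything falls off the work surface, if the arm or the gripper's body presses on something with over 40 N, if the wrist force passes 120 N, or if a joint passes its speed limit or range.

## Working session

There is one attempt and no reset: what is moved stays moved. The work goes in short steps, Python scripts to look and compute and a tool call to move; the robot and the scene stay as the last step left them, time stands still between calls to the robot, and variables do not carry over. Pictures are saved under pics/ and viewed, at most 10 in all, crops included, and the job is handed in when it is done.

Besides the shell and the picture viewer there is one more tool, called after ">>>" as name(argument=value, ...), one argument or row to a line, values as JSON. send_rows: Moves the arm, as the interface text tells. Its arguments: {"type":"object","properties":{"commands":{"type":"array","items":{"type":"object","properties":{"ax":{"type":"number"},"ay":{"type":"number"},"az":{"type":"number"},"dx":{"type":"number"},"dy":{"type":"number"},"dz":{"type":"number"},"gripper":{"type":"number"}}}},"force":{"type":"number"}},"required":["commands"]}

```bash
mkdir -p pics; python3 - <<'E'
from station import env
import cv2,numpy as np
s=env.read_state()
for k in("time_s","tcp_pos","ee_rot","width","joint_pos"):print(k,s[k])
for n in("top","scene"):
    im=env.camera(n);cv2.imwrite(f"pics/{n}0.png",im[:,:,::-1]);p=env.camera_params(n);print(n,p)
print(env.camera_params("wrist"))
E
```

```text
time_s 0.0
tcp_pos [0.22415333 0.6360934  0.24732114]
ee_rot [-9.19610990e-05  1.68578946e-01  9.85687720e-01 -9.21640162e-04]
width 0.08560699964289713
joint_pos [-1.34009966  0.47780654  0.02232666  1.55645142 -0.0115031   1.10931507
 -0.08311093]
top {'vertical_fov': 49.206824686896574, 'cx': 320.9565994410797, 'cy': 200.59152528711536, 'R': array([[ 0.01546294, -0.99972288, -0.01774984],
       [-0.99820543, -0.0144075 , -0.05812357],
       [ 0.05785173,  0.01861675, -0.99815159]]), 't': array([0.03560201, 0.55941062, 0.74162159])}
scene {'vertical_fov': 55.072307876403606, 'cx': 321.2450832880456, 'cy': 200.2856787384054, 'R': array([[ 2.86559247e-04,  9.99888015e-01, -1.49624334e-02],
       [ 7.83061372e-01, -9.53017041e-03, -6.21871421e-01],
       [-6.21944376e-01, -1.15383006e-02, -7.82976412e-01]]), 't': array([-0.04555847, -0.35994247,  1.10422626])}
{'vertical_fov': 65.70646984690485, 'cx': 318.4244269580747, 'cy': 201.00460215504123, 'T_tool_cam': array([[ 3.58499520e-04, -9.61310441e-01, -2.75467072e-01,
         6.99876099e-02],
       [ 9.99999509e-01,  9.01960101e-05,  9.86662312e-04,
        -3.94684369e-04],
       [-9.23642751e-04, -2.75467290e-01,  9.61310001e-01,
        -1.26619158e-01],
       [ 0.00000000e+00,  0.00000000e+00,  0.00000000e+00,
         1.00000000e+00]])}
```

View pics/top0.png

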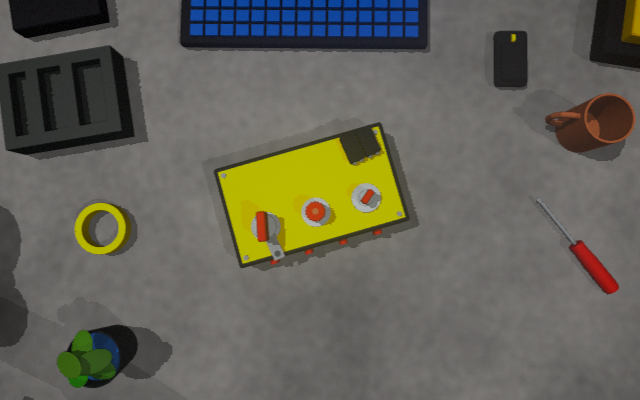

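View pics/scene0.png

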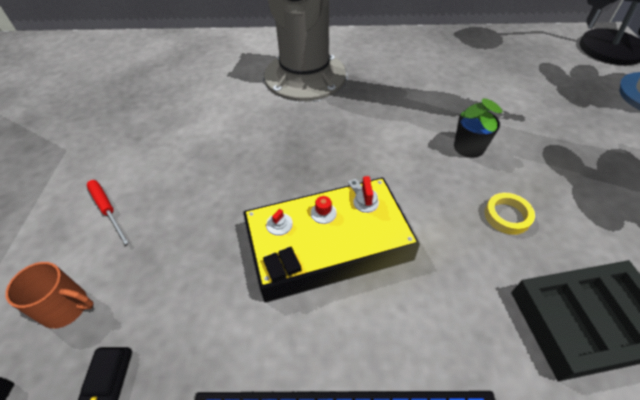

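```bash
cat > h.py <<'E'
import numpy as np,cv2
from scipy.spatial.transform import Rotation as Ro
from station import env
def cast(uv,p,z):
    f=200/np.tan(np.radians(p["vertical_fov"])/2)
    uv=np.atleast_2d(uv);R=np.array(p["R"]);t=np.array(p["t"])
    d=np.c_[(uv-[p["cx"],p["cy"]])/f,np.ones(len(uv))]@R
    c=-R.T@t
    return c+d*((z-c[2])/d[:,2])[:,None]
def rot(s): return Ro.from_quat(np.array(s["ee_rot"])[[1,2,3,0]])
def red(im):
    i=im.astype(int);return ((i[...,0]>110)&(i[...,1]<90)&(i[...,2]<90)&(i[...,0]>2*i[...,1])).astype(np.uint8)
E
python3 - <<'E'
from h import *
for n in("top","scene"):
    im=cv2.imread(f"pics/{n}0.png")[:,:,::-1];p=env.camera_params(n)
    N,L,st,ce=cv2.connectedComponentsWithStats(red(im))
    for i in range(1,N):
        if st[i,4]<25: continue
        v,u=np.nonzero(L==i)
        X=cast(np.c_[u,v],p,.105)[:,:2];m=X.mean(0);w,V=np.linalg.eigh(np.cov((X-m).T))
        rc=cv2.minAreaRect((X*1000).astype(np.float32))
        print(n,ce[i].round(1),st[i,4],m.round(4),"axis",V[:,1].round(3),np.degrees(np.arctan2(V[1,1],V[0,1])).round(1),np.round(rc[1],1))
s=env.read_state();print(rot(s).as_matrix().round(3))
E
```

```text
top [367.1 196.1] 89 [ 0.5616 -0.0282] axis [-0.809  0.588] 144.0 [ 9.2 22.1]
top [314.9 211.1] 244 [0.5374 0.0513] axis [0.177 0.984] 79.8 [27.6 27.6]
top [260.8 226. ] 242 [0.5135 0.1339] axis [-0.996 -0.091] -174.8 [43.6 12.9]
top [377.7 231.8] 27 [ 0.5073 -0.0449] axis [-0.374  0.927] 112.0 [ 6.1 10.9]
top [343.  241.7] 27 [0.4915 0.0077] axis [-0.432  0.902] 115.6 [ 6.3 10.4]
top [596.  267.9] 784 [ 0.4584 -0.3726] axis [-0.779 -0.627] -141.1 [88.6 20.8]
top [308.3 251.6] 27 [0.4756 0.0603] axis [-0.322  0.947] 108.8 [ 5.8 10.6]
scene [367.6 189.1] 188 [0.5182 0.1314] axis [-0.999 -0.032] -178.1 [66.6 14.2]
scene [ 99.  196.3] 434 [ 0.529  -0.3571] axis [-0.777 -0.63 ] -141.0 [98.  20.9]
scene [323.6 204.8] 186 [0.5537 0.051 ] axis [-0.964 -0.265] -164.7 [25.  37.9]
scene [277.7 215.6] 80 [ 0.5765 -0.0284] axis [-0.953  0.302] 162.4 [13.3 26.5]
[[-0.943  0.332 -0.   ]
 [ 0.332  0.943 -0.002]
 [-0.    -0.002 -1.   ]]
```

>>> send_rows(
  commands=[
    {"dx": -5, "dy": -3.5},
    {"dx": -10, "dy": -8},
    {"dx": -15, "dy": -12.5},
    {"dx": -20, "dy": -17},
    {"dx": -22, "dy": -18.9},
  ],
)

```text
validation failed for argument at $.co...
```

>>> send_rows(
  commands=[
    {"dx": -5, "dy": -3.5, "az": -6},
    {"dx": -10, "dy": -8, "az": -12},
    {"dx": -15, "dy": -12.5, "az": -18},
    {"dx": -20, "dy": -17, "az": -24.6, "dz": 2},
    {"dx": -22, "dy": -18.9, "az": -24.6, "dz": 3},
  ],
)

```text
validation failed for argument at $.co...
```

>>> send_rows(
  commands=[
    {"dx": 0},
    {"dx": 0},
  ],
)

```text
validation failed for argument at $.co...
```

```bash
python3 - <<'E'
from h import *
s=env.read_state()
im=env.camera("wrist");p=env.camera_params("wrist")
cv2.imwrite("pics/w1.png",im[:,:,::-1])
np.save("w1.npy",im)
R=rot(s).as_matrix();P=np.array(s["tcp_pos"]);print(s["time_s"],P,R.round(3),s["joint_pos"],s["width"])
T=p["T_tool_cam"];f=200/np.tan(np.radians(p["vertical_fov"])/2)
def castw(uv,z):
    d=uv-[p["cx"],p["cy"]];r=np.hypot(*d.T);th=r/f
    c=np.c_[d/np.maximum(r,1e-9)[:,None]*np.sin(th)[:,None],np.cos(th)]
    W=c@(R@T[:3,:3]).T;o=R@T[:3,3]+P
    return o+W*((z-o[2])/W[:,2])[:,None]
N,L,st,ce=cv2.connectedComponentsWithStats(red(im))
for i in range(1,N):
    if st[i,4]<100: continue
    v,u=np.nonzero(L==i);X=castw(np.c_[u,v].astype(float),.114)[:,:2]
    rc=cv2.minAreaRect((X*1000).astype(np.float32));m=X.mean(0);w,V=np.linalg.eigh(np.cov((X-m).T))
    print(ce[i].round(),st[i,4],m.round(4),np.degrees(np.arctan2(V[1,1],V[0,1])).round(1),np.round(rc,1) if 0 else rc)
E
```

```text
0.1 [0.22419117 0.63615577 0.24742238] [[-0.943  0.332 -0.   ]
 [ 0.332  0.943 -0.002]
 [-0.    -0.002 -1.   ]] [-1.34009176  0.47773947  0.02235192  1.55631931 -0.01149948  1.109317
 -0.08308956] 0.08552215957760334
[ 16. 369.] 124 [ 0.3724 -0.1357] -137.2 ((373.7379150390625, -136.98745727539062), (72.94318389892578, 36.85106658935547), 34.5037727355957)
```

View pics/w1.png

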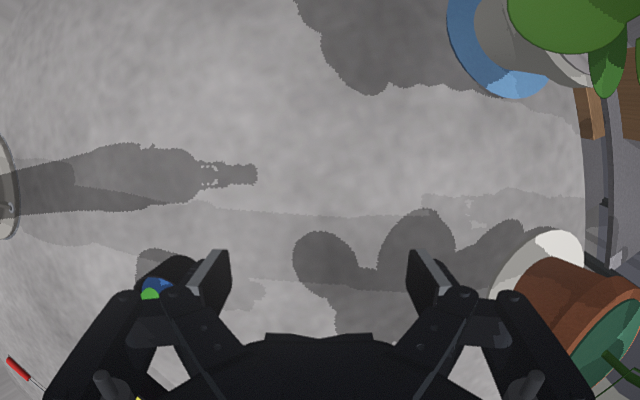

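>>> send_rows(
  commands=[
    {"dx": -5, "dy": -3, "dz": 0, "ax": 0, "ay": 0, "az": 0, "gripper": 5},
    {"dx": -11, "dy": -6.5, "dz": 0, "ax": 0, "ay": 0, "az": 0, "gripper": 5},
    {"dx": -16, "dy": -10, "dz": 0, "ax": 0, "ay": 0, "az": 0, "gripper": 5},
    {"dx": -22, "dy": -13.5, "dz": 0, "ax": 0, "ay": 0, "az": 0, "gripper": 5},
    {"dx": -27.2, "dy": -16.9, "dz": 0, "ax": 0, "ay": 0, "az": 0, "gripper": 5},
  ],
  force=40,
)

```text
time_s: 0.78
tcp_pos: [0.4184, 0.3945, 0.2483]
ee_rot: [0.0, 0.169, 0.986, 0.0]
ft_force: [1.5, -0.5, -0.3]
width: 0.0502
gripper_force: 0.0
```

>>> send_rows(
  commands=[
    {"dx": -4, "dy": -4, "dz": 0, "ax": 0, "ay": 0, "az": -6, "gripper": 5},
    {"dx": -8, "dy": -8.5, "dz": 0, "ax": 0, "ay": 0, "az": -12, "gripper": 5},
    {"dx": -12, "dy": -13.5, "dz": 0, "ax": 0, "ay": 0, "az": -18, "gripper": 5},
    {"dx": -15.5, "dy": -18, "dz": 2, "ax": 0, "ay": 0, "az": -24.6, "gripper": 5},
    {"dx": -16.9, "dy": -20.9, "dz": 3, "ax": 0, "ay": 0, "az": -24.6, "gripper": 5},
  ],
)

```text
time_s: 1.4
tcp_pos: [0.5077, 0.1392, 0.2175]
ee_rot: [-0.0, -0.044, 0.999, -0.001]
ft_force: [0.2, 1.2, -0.4]
width: 0.0501
gripper_force: 0.0
```

>>> send_rows(
  commands=[
    {"dx": 0, "dy": 0, "dz": 0, "ax": 0, "ay": 0, "az": 0, "gripper": 5},
    {"dx": 0, "dy": 0, "dz": 0, "ax": 0, "ay": 0, "az": 0, "gripper": 5},
  ],
)

```text
time_s: 1.65
tcp_pos: [0.5072, 0.1439, 0.2184]
ee_rot: [0.0, -0.046, 0.999, 0.0]
ft_force: [0.0, 1.0, 0.1]
width: 0.0497
gripper_force: 0.0
```

```bash
cat > look.py <<'E'
from h import *
import sys
s=env.read_state()
im=env.camera("wrist");p=env.camera_params("wrist")
cv2.imwrite(f"pics/{sys.argv[1]}.png",im[:,:,::-1])
R=rot(s).as_matrix();P=np.array(s["tcp_pos"]);print(s["time_s"],P,R.round(3),s["joint_pos"],s["width"])
T=p["T_tool_cam"];f=200/np.tan(np.radians(p["vertical_fov"])/2)
def castw(uv,z):
    d=uv-[p["cx"],p["cy"]];r=np.hypot(*d.T);th=r/f
    c=np.c_[d/np.maximum(r,1e-9)[:,None]*np.sin(th)[:,None],np.cos(th)]
    W=c@(R@T[:3,:3]).T;o=R@T[:3,3]+P
    return o+W*((z-o[2])/W[:,2])[:,None]
N,L,st,ce=cv2.connectedComponentsWithStats(red(im))
for i in range(1,N):
    if st[i,4]<100: continue
    v,u=np.nonzero(L==i);X=castw(np.c_[u,v].astype(float),.114)[:,:2]
    rc=cv2.minAreaRect((X*1000).astype(np.float32));m=X.mean(0);w,V=np.linalg.eigh(np.cov((X-m).T))
    print(ce[i].round(),st[i,4],m.round(4),np.degrees(np.arctan2(V[1,1],V[0,1])).round(1),[np.round(a,1) for a in rc],"tool",(R.T@(np.r_[m,.1]-P)).round(4))
E
python3 look.py w2
```

```text
1.65 [0.5071837  0.14394578 0.21841155] [[-0.996 -0.091  0.   ]
 [-0.091  0.996  0.001]
 [-0.     0.001 -1.   ]] [-0.5258012   0.2671735   0.15622868  1.9482126  -0.05195972  0.92968032
  1.31800174] 0.049704659125384486
[299. 131.] 107 [0.4513 0.1241] 113.9 [array([451.4, 124.4]), array([ 6.3, 10.1]), np.float64(16.1)] tool [ 0.0575 -0.0147  0.1184]
[303. 210.] 884 [0.512  0.1324] -175.0 [array([512.8, 132.3]), array([43.8, 12.6]), np.float64(4.8)] tool [-0.0037 -0.012   0.1184]
[212. 223.] 677 [0.5304 0.0578] 138.7 [array([530.6,  57.6]), array([27.4, 28.7]), np.float64(55.5)] tool [-0.0152 -0.088   0.1184]
[139. 238.] 188 [ 0.5536 -0.0169] 138.6 [array([553.5, -16.3]), array([10.9, 25.2]), np.float64(56.4)] tool [-0.0316 -0.1645  0.1183]
```

View pics/w2.png

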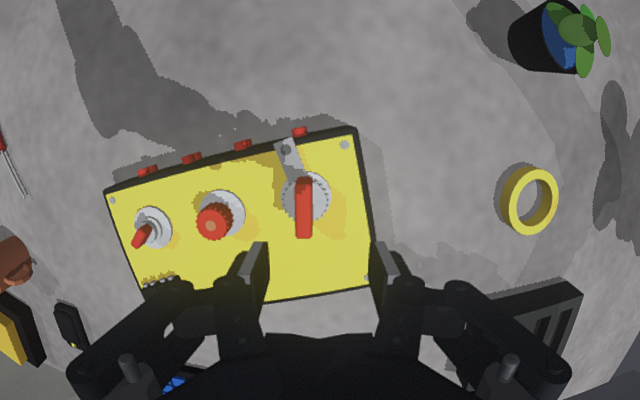

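>>> send_rows(
  commands=[
    {"dx": -0.45, "dy": -1.2, "dz": 2, "ax": 0, "ay": 0, "az": 0, "gripper": 5},
    {"dx": -0.45, "dy": -1.2, "dz": 5, "ax": 0, "ay": 0, "az": 0, "gripper": 5},
    {"dx": -0.45, "dy": -1.2, "dz": 7, "ax": 0, "ay": 0, "az": 0, "gripper": 5},
    {"dx": -0.45, "dy": -1.2, "dz": 7, "ax": 0, "ay": 0, "az": 0, "gripper": 5},
    {"dx": -0.45, "dy": -1.2, "dz": 7, "ax": 0, "ay": 0, "az": 0, "gripper": 5},
  ],
)

```text
time_s: 2.33
tcp_pos: [0.5133, 0.1326, 0.1492]
ee_rot: [0.001, -0.046, 0.999, 0.0]
ft_force: [-0.2, -0.2, 0.7]
width: 0.05
gripper_force: 0.0
```

```bash
python3 look.py w3
```

```text
2.325 [0.51332205 0.13261393 0.14918266] [[-0.996 -0.092  0.001]
 [-0.092  0.996  0.001]
 [-0.001  0.001 -1.   ]] [-0.49352539  0.3639827   0.15092694  2.00265931 -0.07666186  0.77881071
  1.36491303] 0.04996195898571967
[309. 130.] 190 [0.4518 0.1217] 113.1 [array([451.9, 121.9]), array([6. , 9.1]), np.float64(16.1)] tool [ 0.0623 -0.0052  0.0491]
[232. 147.] 142 [0.4642 0.0814] 111.0 [array([464.2,  81.5]), array([5.5, 8.2]), np.float64(16.8)] tool [ 0.0536 -0.0465  0.0491]
[166. 165.] 104 [0.4765 0.0412] 112.0 [array([476.6,  41.2]), array([5.5, 7.4]), np.float64(18.6)] tool [ 0.0451 -0.0877  0.0491]
[318. 238.] 1579 [0.5115 0.132 ] -174.6 [array([512.6, 132.3]), array([44.7, 12.6]), np.float64(4.6)] tool [ 0.0019 -0.0005  0.0492]
[197. 251.] 1163 [0.5281 0.0594] 115.8 [array([528.5,  58.7]), array([28. , 28.7]), np.float64(71.5)] tool [-0.0079 -0.0743  0.0491]
[109. 265.] 291 [ 0.5504 -0.0129] 134.0 [array([549.2, -12.1]), array([11. , 28.4]), np.float64(51.5)] tool [-0.0235 -0.1483  0.0491]
```

View pics/w3.png

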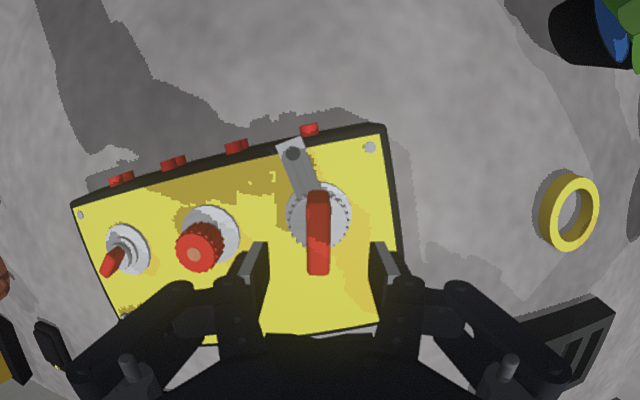

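The wing at (318,238) sits centred between the jaws. I'll descend and close on it.

>>> send_rows(
  commands=[
    {"dx": 0, "dy": 0, "dz": 2, "ax": 0, "ay": 0, "az": 0, "gripper": 5},
    {"dx": 0, "dy": 0, "dz": 4, "ax": 0, "ay": 0, "az": 0, "gripper": 5},
    {"dx": 0, "dy": 0, "dz": 4.8, "ax": 0, "ay": 0, "az": 0, "gripper": 5},
    {"dx": 0, "dy": 0, "dz": 4.8, "ax": 0, "ay": 0, "az": 0, "gripper": 4},
    {"dx": 0, "dy": 0, "dz": 4.8, "ax": 0, "ay": 0, "az": 0, "gripper": 2.5},
  ],
  force=30,
)

```text
time_s: 3.0
tcp_pos: [0.5135, 0.1318, 0.1012]
ee_rot: [0.001, -0.045, 0.999, 0.0]
ft_force: [-0.0, -0.5, 0.7]
width: 0.0252
gripper_force: 0.0
```

>>> send_rows(
  commands=[
    {"dx": 0, "dy": 0, "dz": 0, "ax": 0, "ay": 0, "az": 0, "gripper": 1.2},
    {"dx": 0, "dy": 0, "dz": 0, "ax": 0, "ay": 0, "az": 0, "gripper": 0.8},
    {"dx": 0, "dy": 0, "dz": 0, "ax": 0, "ay": 0, "az": 0, "gripper": 0.8},
    {"dx": 0, "dy": 0, "dz": 0, "ax": 0, "ay": 0, "az": 0, "gripper": 0.8},
  ],
)

```text
time_s: 3.5
tcp_pos: [0.5134, 0.1322, 0.1012]
ee_rot: [0.001, -0.045, 0.999, 0.001]
ft_force: [-0.6, 1.9, 7.0]
width: 0.0139
gripper_force: 31.4
```

>>> send_rows(
  commands=[
    {"dx": 0, "dy": 0, "dz": 0, "ax": 0, "ay": 0, "az": 8, "gripper": 0.8},
    {"dx": 0, "dy": 0, "dz": 0, "ax": 0, "ay": 0, "az": 16, "gripper": 0.8},
    {"dx": 0, "dy": 0, "dz": 0, "ax": 0, "ay": 0, "az": 24, "gripper": 0.8},
    {"dx": 0, "dy": 0, "dz": 0, "ax": 0, "ay": 0, "az": 32, "gripper": 0.8},
    {"dx": 0, "dy": 0, "dz": 0, "ax": 0, "ay": 0, "az": 40, "gripper": 0.8},
  ],
)

```text
time_s: 4.12
tcp_pos: [0.5134, 0.1325, 0.1012]
ee_rot: [0.0, 0.301, 0.954, 0.001]
ft_force: [-1.1, 2.4, 6.6]
width: 0.0135
gripper_force: 31.5
```

```bash
python3 - <<'E'
from h import *
s=env.read_state();print(s["tcp_pos"],s["torque"],s["ft_force"],rot(s).as_matrix()[:2,:2].round(3),s["width"],s["gripper_force"])
E
```

```text
[0.51340305 0.13254774 0.10120077] [0.43369495 0.33347668 0.10039608] [-1.13942372  2.35943989  6.56933717] [[-0.819  0.574]
 [ 0.574  0.819]] 0.013453335174369068 31.49997889995575
```

Torque about z is already 0.10 N m, so the ratchet is at its set torque. I'll turn another 40°.

>>> send_rows(
  commands=[
    {"dx": 0, "dy": 0, "dz": 0, "ax": 0, "ay": 0, "az": 8, "gripper": 0.8},
    {"dx": 0, "dy": 0, "dz": 0, "ax": 0, "ay": 0, "az": 16, "gripper": 0.8},
    {"dx": 0, "dy": 0, "dz": 0, "ax": 0, "ay": 0, "az": 24, "gripper": 0.8},
    {"dx": 0, "dy": 0, "dz": 0, "ax": 0, "ay": 0, "az": 32, "gripper": 0.8},
    {"dx": 0, "dy": 0, "dz": 0, "ax": 0, "ay": 0, "az": 40, "gripper": 0.8},
  ],
)

```text
time_s: 4.75
tcp_pos: [0.5136, 0.1328, 0.1012]
ee_rot: [0.0, 0.609, 0.793, 0.001]
ft_force: [-0.8, 3.2, 4.9]
width: 0.0137
gripper_force: 31.4
```

```bash
python3 - <<'E'
from h import *
s=env.read_state();print(s["tcp_pos"],s["torque"],s["ft_force"],rot(s).as_matrix()[:2,:2].round(3),s["width"],s["gripper_force"])
E
```

```text
[0.51364563 0.13281824 0.10123718] [0.56516029 0.22305561 0.10277407] [-0.75803179  3.21989468  4.85133975] [[-0.259  0.966]
 [ 0.966  0.259]] 0.013663562037602214 31.404476165771484
```

>>> send_rows(
  commands=[
    {"dx": 0, "dy": 0, "dz": 0, "ax": 0, "ay": 0, "az": 0, "gripper": 0.8},
    {"dx": 0, "dy": 0, "dz": 0, "ax": 0, "ay": 0, "az": 0, "gripper": 3},
    {"dx": 0, "dy": 0, "dz": 0, "ax": 0, "ay": 0, "az": 0, "gripper": 5},
    {"dx": 0, "dy": 0, "dz": 0, "ax": 0, "ay": 0, "az": 0, "gripper": 5},
    {"dx": 0, "dy": 0, "dz": 0, "ax": 0, "ay": 0, "az": 0, "gripper": 5},
  ],
)

```text
time_s: 5.38
tcp_pos: [0.5127, 0.1314, 0.1002]
ee_rot: [-0.0, 0.608, 0.794, -0.0]
ft_force: [-0.0, 0.6, 0.1]
width: 0.0502
gripper_force: 0.0
```

>>> send_rows(
  commands=[
    {"dx": 0, "dy": 0, "dz": -2, "ax": 0, "ay": 0, "az": 0, "gripper": 5},
    {"dx": 0, "dy": 0, "dz": -6, "ax": 0, "ay": 0, "az": 0, "gripper": 5},
    {"dx": 0, "dy": 0, "dz": -10, "ax": 0, "ay": 0, "az": 0, "gripper": 5},
    {"dx": 0, "dy": 0, "dz": -10, "ax": 0, "ay": 0, "az": 0, "gripper": 5},
    {"dx": 0, "dy": 0, "dz": -10, "ax": 0, "ay": 0, "az": 0, "gripper": 5},
  ],
)

```text
time_s: 6.0
tcp_pos: [0.5124, 0.1316, 0.1999]
ee_rot: [-0.0, 0.607, 0.794, -0.0]
ft_force: [-0.2, -0.4, -0.7]
width: 0.0502
gripper_force: 0.0
```

```bash
python3 look.py w4
```

```text
6.0 [0.51237243 0.13156447 0.19987585] [[-0.262  0.965 -0.001]
 [ 0.965  0.262  0.   ]
 [ 0.    -0.001 -1.   ]] [-0.85248906  0.32987498  0.59491648  1.98362101 -0.23502559  0.89583107
  0.13086148] 0.05019807515450903
[321. 208.] 1113 [0.5126 0.1354] 104.7 [array([512.7, 135.5]), array([12.5, 48.3]), np.float64(14.9)] tool [0.0036 0.0013 0.0999]
[323. 298.] 603 [0.5351 0.0621] -158.3 [array([535.2,  61.2]), array([27.7, 25. ]), np.float64(15.1)] tool [-0.0731  0.0038  0.0999]
```

View pics/w4.png

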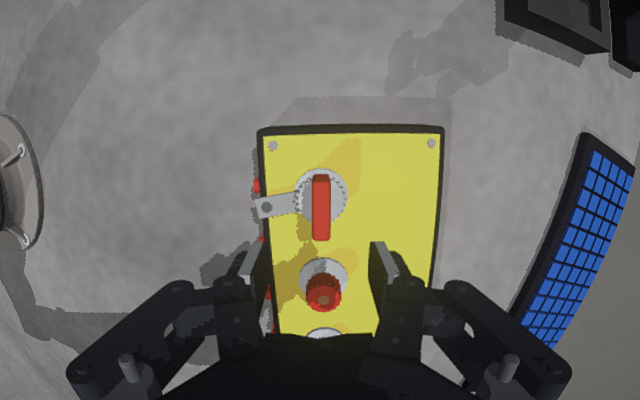

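The wing, now at (321,208), points to 104.7°. It has turned 80° clockwise and stayed there, and the gripper is clear. I'll hand the job in.

```bash
python3 -c "
from station import env
print(env.close_job())"
```

```text
the job is handed in; nothing more can be done
None
```

The earth clamp is tight: I turned its knob 80° clockwise in one grasp, which passes the stop and slips the ratchet at least 37° (over two clicks), then released it and lifted clear; the smaller terminal was never touched, and I handed the job in (no verdict was returned).

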